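# Set and lock the depth stop on the oil filter

## Robot

A 6-joint arm with a two-finger parallel gripper is mounted at the origin on the work surface. World frame = base frame: x ahead of the robot, y to its left, z up, the work surface at z = 0. Lengths are in m, angles in rad, forces in N, time in s.
With the tool pointing down it reaches from about 0.375 to 0.9 m from the base axis. Payload 3.1 kg.
Tool frame: the origin (TCP) lies at the centre of the arm's flange, where the gripper is bolted on; the fingertips stand 173 mm ahead of it and the grasp point (between the pads) lies 155 mm ahead of it; z points along the fingers, x is the direction in which the jaws open and shut, and the axes are right-handed (so a half turn about z gives the same grasp; the last joint's range is limited). The gripper opens to 85 mm and grips with 20 to 120 N. Pads are 22 mm wide; open, the fingers measure 114 mm over their backs; the gripper's body (76 mm by 85 mm) begins 54 mm behind the grasp point. The pads swing forward as they close: fully open they stand 13 mm farther back than shut.
Start: joints at [1.129, 0.527, 1.433, -0, 1.181, -0.178], TCP at [0.162, 0.604, 0.405] pointing down, gripper open.
Joint ranges: [-3.08, 3.08], [-0.75, 2.2], [0.22, 2.44], [-1.43, 4.57], [0, 2.65], [-2.85, 2.85]. Speed limits (rad/s): [2.79, 2.79, 3.14, 3.14, 3.14, 3.14].

## Interface

Orientations are given as a unit quaternion [x, y, z, w].
In Python, from station import manip gives the robot as it stands.
- The arm moves only by the shell command python3 -m jog 'ROWS' [OPENING] [FORCE]. ROWS is JSON, a list that holds one entry, the list of rows, each a list of 4 numbers: the shift along the world's x, y, z in mm, then the turn about the world's z in degrees. A call has exactly 8 rows; each row shifts and turns the commanded pose from where the row before left it; what a row does not reach is not made up. A row lasts 1/8 s, in which the tool goes at most 62.5 mm and 10.7 degrees, less where a joint would pass 70% of its speed; a pose out of reach is approached as far as the arm can. A call is refused whole if a number of a shift passes 62.5 or a number of a turn 10.7, either way. A call with a gripper value outside its range is refused whole. OPENING is the opening in per cent of the stroke, from 0 (shut) to 100 (fully open), set as the call begins (- or left out, the last holds). The fingers move at their own pace and stop on an object; FORCE is the grip in N (left out, the last holds). Time passes only in rows, so rows that do not move let the fingers close, or fill a call up. It gives the time, the measured TCP pose, the force and the opening at its end, in the units of the state.
- manip.sense(): the state, without advancing time (a new reading comes with each control period).
- manip.snapshot(name): name is "scene" or "top" or "wrist"; returns the picture (420x560x3 uint8, red, green, blue); there is no depth.
- manip.camera_info(name): a dict with "fx", "fy", "cx", "cy" (pixels), "k1" (the pictures are not rectified: a ray, as slopes to the right and down, at radius r is drawn at 1 + k1 r^2 times it, then the intrinsics apply), "R" (3x3) and "t" (3): a world point X has camera coordinates R X + t. Camera axes: x right, y down, z forward; pixel columns grow to the right and rows downward; lengths in m; the calibration is good to about 2 mm. A picture is of the moment at which its call begins: read the wrist's pose just before it. camera_info takes no time and is no camera call; for the wrist camera it gives the pose at the moment of the call.
- manip.sign_off(): hands the job in, once; it reports no verdict.
The state is a dict: "t": time; "q": joint angles; "qd": joint speeds; "tau": joint torques, N m; "tcp_pos": TCP position; "tool_rot": TCP orientation; "force": force on the tool from outside, world axes, zero at the start; "ft_torque": the same for the moment, N m; "finger_gap": opening from 0.0 (shut) to 1.0 (fully open).
Only numpy, scipy, OpenCV 4.12 (cv2) and the standard library are available. Lean on these libraries where they do the work, as an engineer would, in place of code of your own. Each camera call takes 0.05 s, during which the arm holds its last target. There are 200 camera calls.

## Task

Two identical depth-stop stands are on the parts counter. At the stand holding the orange oil filter, push the black-knobbed stop rod down until its foot touches the filter's top, then swing that stand's red clamp lever all the way round to lock it, leaving the filter standing under the foot. Do not touch the other stand, the one with the blue filter.

Things in the scene. Friction and masses are not known exactly. Their poses are not given: they have to be found in the camera images.
- stop_knob (a point): Centre of the top face of the black knob (34 mm diameter, 25 tall) on the steel stop rod, orange filter's stand. The rod slides vertically through the green cross-arm (its top at z = 183 mm); the underside of its foot (40 mm diameter) is 132 mm below this point. Foot starts 30 to 55 mm above the filter; touching, this point is at z = 220 mm. About 2 N pushes it down; it stays where left.
- clamp_handle (a point): Axis of the upright red handle (22 mm diameter, 50 tall, top 18 mm above this point; flat lever bar 22 mm below) on the free end of that stand's clamp lever. Site +x points level from handle to the lever's vertical pivot, 65 mm away, on top of the cross-arm 100 mm from the rod. Unlocked, the handle juts towards the robot; locked, it lies nearly along the cross-arm, away from the rod.
- clamp (a joint): Angle of that clamp lever in rad: 0 fully unlocked, 1.4 fully locked against its end stop; starts between 0 and 0.35. It grows as the lever turns clockwise seen from above. About 1.5 N at the handle turns it and it stays where it is left. It does not change the rod's friction.
- orange_filter_top (a point): Centre of the top face of the orange oil filter, a loose upright can 72 mm in diameter and 70 mm tall (0.25 to 0.5 kg), with a white band, standing on the 18 mm thick base plate under the stop rod, within about 11 mm of its axis.
- spare_stand: The other, identical stand, with the blue filter: to be left alone. Origin at the centre of its base plate's underside (base 160 x 240 mm, on the counter); its rod is at y = -55 mm and its column at y = +95 mm in its own frame; 275 mm tall at most.
Things that resemble listed ones, but are neither listed nor needed, are in the scene too. Leave any turquoise look-alike of the part that bears orange_filter_top alone.

How it is judged:
On the way, in this order (a step that is already met when the one before it is completed fails the run):
1. the stop's foot rests on the orange filter, the clamp still unlocked (z of stop_knob in the frame of orange_filter_top below 0.136 m and horizontal distance between stop_knob and orange_filter_top below 0.025 m and angle between orange_filter_top's own z axis and vertical below 0.17 rad and value of joint clamp below 0.8 rad), for 0.2 s.
2. the clamp lever is swung to its locked end with the foot still on the filter (z of stop_knob in the frame of orange_filter_top below 0.136 m and horizontal distance between stop_knob and orange_filter_top below 0.025 m and angle between orange_filter_top's own z axis and vertical below 0.17 rad and value of joint clamp above 1.15 rad), for 0.2 s.
At the end, for the whole second after the job is handed in: The foot of the stop is on the orange filter's top (gap under 4 mm), the filter upright (within 10 degrees) with its centre within 25 mm of the rod's axis, and that stand's clamp lever rests within 0.25 rad (14 degrees) of its locked end (all of step 2 and velocity of joint clamp below 0.05 rad/s); the robot touches nothing.
It fails at once if the robot touches the stand with the blue filter (over 2 N) (contact force between any of the fingers, the arm and spare_stand above 2 N).
It also fails if it takes over 42 s, if anything falls off the work surface, if the arm or the gripper's body presses on something with over 40 N, if the wrist force passes 120 N, or if a joint passes its speed limit or range.

## Working session

There is one attempt and no reset: what is moved stays moved. The work goes in short steps, Python scripts to look and compute and a shell command to move; the robot and the scene stay as the last step left them, time stands still between calls to the robot, and variables do not carry over. Pictures are saved under pics/ and viewed, about 8 in all and at most 12, crops included, and the job is handed in when it is done.

```bash
mkdir -p pics; ls; python3 - <<'E'
from station import manip
import cv2
for n in("scene","top"):
    c=manip.camera_info(n); print(n,c)
    cv2.imwrite(f"pics/{n}0.png",manip.snapshot(n)[:,:,::-1])
print(manip.sense())
E
```

```text
pics
scene {'fx': 475.1347532323587, 'fy': 475.1347532323587, 'cx': 278.5198255659043, 'cy': 210.3994440498846, 'k1': -0.013274825677014546, 'R': array([[ 0.27857778,  0.96027022,  0.01659906],
       [ 0.74392605, -0.20482007, -0.63609966],
       [-0.60742774,  0.1895517 , -0.77142835]]), 't': array([-0.15823605, -0.30916849,  1.46257017])}
top {'fx': 437.63220476055517, 'fy': 437.63220476055517, 'cx': 285.44280178160096, 'cy': 206.82864143639458, 'k1': -0.1333726554467208, 'R': array([[-0.01087243, -0.99992822, -0.00503479],
       [-0.99479364,  0.01132655, -0.10127841],
       [ 0.10132816,  0.00390744, -0.99484538]]), 't': array([-0.02043106,  0.56857225,  1.07311653])}
{'t': 0.1, 'q': array([ 1.12951997e+00,  5.28416347e-01,  1.43379331e+00,  3.02293717e-05,
        1.18138344e+00, -1.78497688e-01]), 'qd': array([ 1.75933361e-03, -1.94329541e-03, -4.69007306e-03,  8.80448645e-05,
       -8.22525810e-04, -1.80311538e-04]), 'tau': array([-6.12637177e-04, -4.43305671e+01, -1.78586090e+01, -3.16206861e-04,
        3.85933774e-03, -2.67212386e-05]), 'tcp_pos': array([0.1621861 , 0.60327084, 0.40379852]), 'tool_rot': array([ 7.93654423e-01,  6.08368027e-01, -8.95650903e-04,  4.45465818e-04]), 'force': array([-0.35825536,  0.1825025 ,  0.59667858]), 'ft_torque': array([-0.03836608,  0.00757764,  0.04108859]), 'finger_gap': 1.0008371977734214}
```

View pics/scene0.png

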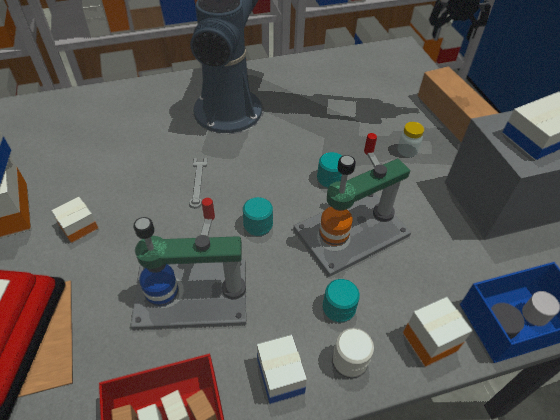

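View pics/top0.png

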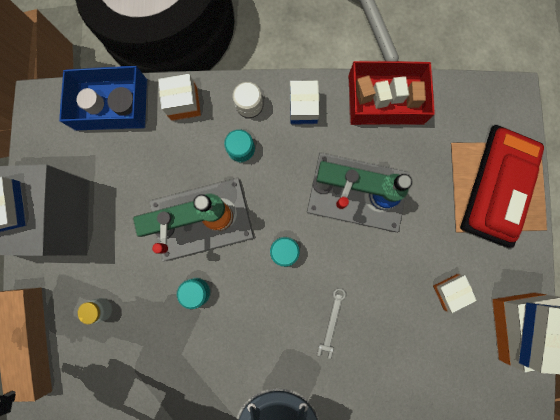

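The scene view shows the orange stand at right: knob near (347,161), red handle near (371,136). In the top view they are at (203,202) and (160,247). I'll zoom on both.

```bash
cat > h.py <<'E'
import numpy as np,cv2
from scipy.optimize import least_squares
def proj(c,X):
    p=c["R"]@np.asarray(X)+c["t"]; s=p[:2]/p[2]; s=s*(1+c["k1"]*(s@s))
    return np.array([c["fx"]*s[0]+c["cx"],c["fy"]*s[1]+c["cy"]])
def tri(obs,x0=(.5,.2,.2),z=None):
    f=lambda x:np.concatenate([proj(c,x if z is None else [x[0],x[1],z])-p for c,p in obs])
    r=least_squares(f,x0 if z is None else x0[:2]); return r.x,np.round(r.fun,1)
E
python3 - <<'E'
import cv2,numpy as np
a=cv2.imread('pics/scene0.png')[120:250,285:415]; b=cv2.imread('pics/top0.png')[170:270,130:260]
A=cv2.resize(a,(390,390),interpolation=2);B=cv2.resize(b,(390,300),interpolation=2)
o=np.zeros((390,780,3),np.uint8);o[:,:390]=A;o[:300,390:]=B;cv2.imwrite('pics/z.png',o)
E
```

```text
(no output)
```

View pics/z.png

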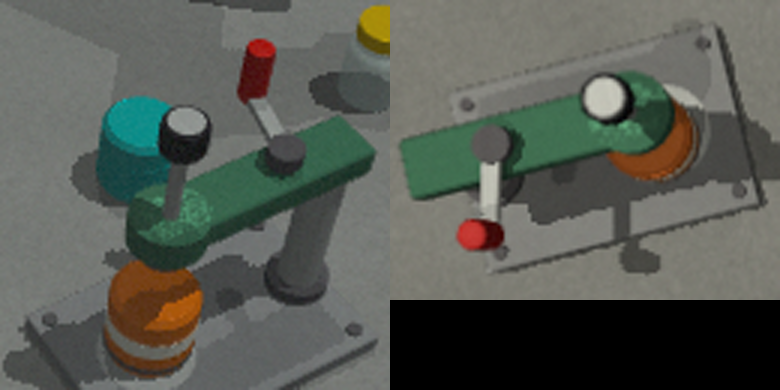

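```bash
python3 - <<'E'
from h import *
from station import manip
s,t=[manip.camera_info(n) for n in("scene","top")]
P={}
for n,a,b in[("knob",(347,160.3),(200.7,202.7)),("htop",(371.7,135.3),(157,248.3)),("pivot",(380.3,169.5),(163.3,217.7))]:
    x,r=tri([(s,a),(t,b)]); P[n]=x; print(n,x.round(4),r)
d=P["knob"]-P["pivot"];print("rod-pivot",np.hypot(*d[:2]),"piv-handle",np.hypot(*(P["htop"]-P["pivot"])[:2]), np.degrees(np.arctan2(d[1],d[0])))
# blue stand knob & base corners
print("blue knob",tri([(s,(144,226)),(t,(404,181))])[0])
for c in[(320,154),(411,176),(401,232),(307,213)]:print(tri([(t,c)],z=.018)[0].round(3))
print(manip.camera_info("wrist"))
E
```

```text
knob [0.5538 0.1401 0.2726] [-0.4  0.1 -0.4 -0.1]
htop [0.465  0.2369 0.2398] [-0.6  0.1 -0.6 -0.2]
pivot [0.5309 0.2365 0.1982] [-0.5  0.1 -0.5 -0.2]
rod-pivot 0.09911561320399462 piv-handle 0.06593359883135413 -76.65543074833796
blue knob [ 0.5958689  -0.26683343  0.25277766]
[ 0.705 -0.117]
[ 0.646 -0.353]
[ 0.502 -0.321]
[ 0.553 -0.081]
{'fx': 301.00089195389876, 'fy': 301.00089195389876, 'cx': 281.72705287307286, 'cy': 211.87355052953563, 'k1': -0.0436347945297032, 'R': array([[ 0.26032565,  0.96551168, -0.00421345],
       [ 0.92633583, -0.24852752,  0.28308303],
       [ 0.27227281, -0.07759684, -0.95908615]]), 't': array([-0.62272889, -0.03732595,  0.3812832 ])}
```

Triangulation agrees with the given sizes: rod–pivot 99 mm (should be 100), pivot–handle 66 mm (65), knob height 272.6 mm, which is 52.6 mm above contact and inside the 30–55 range. I'll go above the knob with the fingers shut.

```bash
python3 -m jog '[[[26,-30,12,0],[26,-30,12,0],[26,-30,12,0],[26,-30,12,0],[26,-30,12,0],[26,-30,12,0],[26,-30,12,0],[26,-30,12,0]]]' 0 60; python3 -m jog '[[[23,-28,0,0],[23,-28,0,0],[23,-28,0,0],[23,-28,0,0],[23,-28,0,0],[23,-28,0,0],[23,-28,0,0],[23,-28,0,0]]]'; python3 - <<'E'
from station import manip
import cv2
s=manip.sense();print(s["tcp_pos"],s["q"],s["finger_gap"],s["force"])
cv2.imwrite("pics/w1.png",manip.snapshot("wrist")[:,:,::-1])
from h import proj
c=manip.camera_info("wrist");print(proj(c,[.5538,.1401,.2726]),proj(c,[.465,.2369,.2398]))
E
```

```text
t: 1.1
tcp_pos: [0.3709, 0.3624, 0.5007]
tool_rot: [0.794, 0.608, -0.0, -0.0]
force: [-0.0, -0.3, -0.3]
finger_gap: -0.0
t: 2.1
tcp_pos: [0.5548, 0.1385, 0.5002]
tool_rot: [0.794, 0.608, -0.0, -0.0]
force: [-0.1, 0.9, -0.6]
finger_gap: 0.0
[0.55483948 0.13852553 0.50018573] [ 4.93124958e-02  3.58469652e-01  1.44498474e+00  6.41935902e-05
  1.33927810e+00 -1.25867310e+00] 0.00045434475014129237 [-0.13298675  0.8807689  -0.57164362]
[288.77052643 222.42487408] [388.85749037  56.94414215]
```

View pics/w1.png

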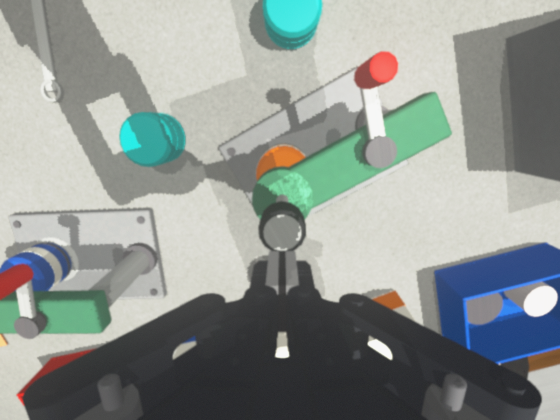

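The wrist view shows the knob top at (282,228) and the handle top at about (382,62), a few px from the predictions. I'll fuse the three views.

```bash
python3 - <<'E'
from h import *
from station import manip
s,t,w=[manip.camera_info(n) for n in("scene","top","wrist")]
for n,a,b,d,z in[("knob",(347,160.3),(200.7,202.7),(282,229),.2726),("htop",(371.7,135.3),(157,248.3),(383,65),.24),("pivot",(380.3,169.5),(163.3,217.7),(380,150),.198)]:
    print(n,tri([(s,a),(t,b),(w,d)]),"wrist only",tri([(w,d)],z=z)[0],"pred",proj(w,tri([(s,a),(t,b)])[0]))
print(-w["R"].T@w["t"])
E
```

```text
knob (array([0.55537718, 0.13554571, 0.27788303]), array([-1.9, -0.9,  1.4, -1.2,  1. , -0.3])) wrist only [0.55722969 0.13431884] pred [288.72643351 222.45651605]
htop (array([0.46899425, 0.23179146, 0.24231481]), array([-1.9,  0.8,  1.6, -2.2,  0.9, -0.8])) wrist only [0.46915656 0.23185431] pred [388.90451012  56.91829891]
pivot (array([0.53328294, 0.23115535, 0.20136372]), array([-2.1,  0.3,  1.5, -1.4,  1.3, -0.6])) wrist only [0.53402488 0.23090443] pred [385.62788302 144.95363487]
[0.48854702 0.15385681 0.46965177]
```

Views disagree by about 4 mm, well within the knob radius of 17 mm. Pushing down.

```bash
python3 -m jog '[[[0,0,-12,0],[0,0,-12,0],[0,0,-12,0],[0,0,-12,0],[0,0,-11,0],[0,0,-11,0],[0,0,-11,0],[0,0,-11,0]]]'; python3 -m jog '[[[0,0,-4,0],[0,0,-4,0],[0,0,-2,0],[0,0,-2,0],[0,0,-1,0],[0,0,-1,0],[0,0,0,0],[0,0,0,0]]]'
```

```text
t: 3.15
tcp_pos: [0.5543, 0.1396, 0.4081]
tool_rot: [0.794, 0.608, 0.0, -0.0]
force: [-0.8, 1.0, 2.0]
finger_gap: 0.005
t: 4.15
tcp_pos: [0.5544, 0.1395, 0.3946]
tool_rot: [0.794, 0.608, 0.0, 0.0]
force: [-0.4, -0.0, 0.6]
finger_gap: 0.002
```

```bash
python3 -m jog '[[[0,0,-1,0],[0,0,-1,0],[0,0,0,0],[0,0,0,0],[0,0,0,0],[0,0,0,0],[0,0,0,0],[0,0,0,0]]]';python3 -m jog '[[[0,0,-1,0],[0,0,-1,0],[0,0,0,0],[0,0,0,0],[0,0,0,0],[0,0,0,0],[0,0,0,0],[0,0,0,0]]]'
```

```text
t: 5.15
tcp_pos: [0.5544, 0.1395, 0.3935]
tool_rot: [0.794, 0.608, 0.0, 0.0]
force: [-1.6, -0.4, 5.4]
finger_gap: -0.005
t: 6.15
tcp_pos: [0.5542, 0.1395, 0.3934]
tool_rot: [0.794, 0.608, 0.001, 0.001]
force: [-5.0, -1.1, 14.6]
finger_gap: 0.001
```

The foot bottoms out at tip z = 0.2204, as expected, and the force rises to 14.6 N. Now retreat, move over the handle, open, and turn the jaws to face along y.

```bash
python3 -m jog '[[[0,0,4,0],[0,0,8,0],[0,0,15,0],[0,0,20,0],[0,0,20,0],[0,0,10,0],[0,0,0,0],[0,0,0,0]]]';python3 -m jog '[[[-11,12,0,2],[-11,12,0,2],[-11,12,0,2],[-11,12,0,2],[-11,12,0,2],[-11,12,0,2],[-11,12,0,2],[-11,12,0,1]]]' 60; python3 - <<'E'
from station import manip
import cv2,numpy as np
s=manip.sense();print(s["tcp_pos"],s["tool_rot"],s["finger_gap"],s["force"])
a=manip.snapshot("wrist");b=manip.snapshot("scene")[120:250,285:415]
o=np.zeros((420,790,3),np.uint8);o[:,:400]=a[:,80:480];o[:390,400:]=cv2.resize(b,(390,390));cv2.imwrite("pics/w2.png",o[:,:,::-1])
from h import proj
c=manip.camera_info("wrist");print(proj(c,[.467,.2345,.24])-[80,0])
E
```

```text
t: 7.15
tcp_pos: [0.5541, 0.1395, 0.467]
tool_rot: [0.794, 0.608, -0.001, -0.0]
force: [-0.4, -0.2, -0.3]
finger_gap: 0.001
t: 8.15
tcp_pos: [0.4656, 0.2363, 0.4677]
tool_rot: [0.707, 0.707, 0.0, 0.0]
force: [0.6, 0.2, -0.3]
finger_gap: 0.595
[0.46559626 0.23631982 0.46774993] [7.06981338e-01 7.07232199e-01 5.98329103e-05 2.75937363e-05] 0.5953353055379903 [ 0.62107312  0.18708243 -0.29423918]
[199.77904038 233.43397514]
```

View pics/w2.png

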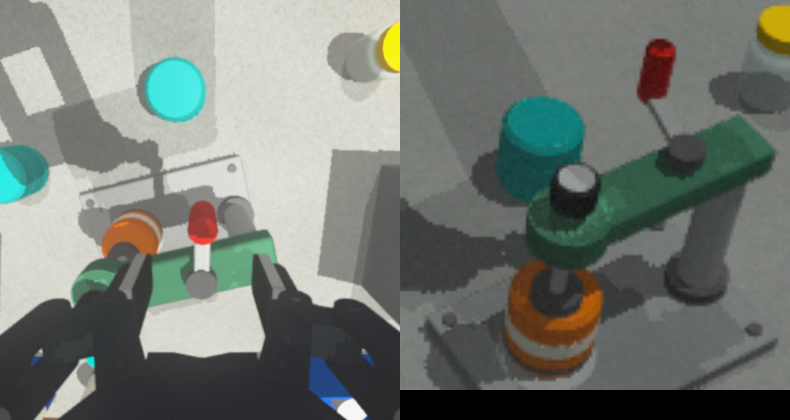

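The foot now sits on the orange filter. The handle top is at (203,233) against a predicted (200,233), centred between the fingers (135 and 268). Descend around it.

```bash
python3 -m jog '[[[0,0,-12,0],[0,0,-12,0],[0,0,-12,0],[0,0,-12,0],[0,0,-12,0],[0,0,-12,0],[0,0,-6,0],[0,0,-4,0]]]'; python3 -m jog '[[[0,0,0,0],[0,0,0,0],[0,0,0,0],[0,0,0,0],[0,0,0,0],[0,0,0,0],[0,0,0,0],[0,0,0,0]]]' 38 20; python3 - <<'E'
import numpy as np
p=np.array([.532,.234]);r=.0655
for k in range(0,17):
    a=np.radians(180-k*5); print(k*5,np.round((p+r*np.array([np.cos(a),np.sin(a)]))*1000,0))
E
```

```text
t: 9.25
tcp_pos: [0.4664, 0.2356, 0.3854]
tool_rot: [0.707, 0.707, -0.0, -0.0]
force: [0.4, 0.3, -0.4]
finger_gap: 0.595
t: 10.25
tcp_pos: [0.4663, 0.2355, 0.3857]
tool_rot: [0.707, 0.707, -0.0, -0.0]
force: [0.2, 0.0, -0.0]
finger_gap: 0.379
0 [466. 234.]
5 [467. 240.]
10 [467. 245.]
15 [469. 251.]
20 [470. 256.]
25 [473. 262.]
30 [475. 267.]
35 [478. 272.]
40 [482. 276.]
45 [486. 280.]
50 [490. 284.]
55 [494. 288.]
60 [499. 291.]
65 [504. 293.]
70 [510. 296.]
75 [515. 297.]
80 [521. 299.]
```

```bash
python3 -m jog '[[[0,6,0,-5],[1,5,0,-5],[1,6,0,-5],[2,5,0,-5],[2,6,0,-5],[3,5,0,-5],[3,5,0,-5],[4,4,0,-5]]]';python3 -m jog '[[[4,4,0,-5],[4,4,0,-5],[4,4,0,-5],[5,3,0,-5],[5,2,0,-5],[6,3,0,-5],[0,0,0,0],[0,0,0,0]]]'; python3 - <<'E'
from station import manip
import cv2,numpy as np
a=manip.snapshot("wrist");b=manip.snapshot("scene")[120:250,285:415]
o=np.zeros((420,790,3),np.uint8);o[:,:400]=a[:,80:480];o[:390,400:]=cv2.resize(b,(390,390));cv2.imwrite("pics/w3.png",o[:,:,::-1])
E
```

```text
t: 11.25
tcp_pos: [0.4818, 0.2775, 0.3855]
tool_rot: [0.907, 0.421, -0.001, -0.0]
force: [-2.6, -0.7, 0.7]
finger_gap: 0.38
t: 12.25
tcp_pos: [0.5099, 0.2975, 0.3854]
tool_rot: [0.985, 0.174, -0.001, -0.0]
force: [-1.8, -0.2, -0.2]
finger_gap: 0.382
```

View pics/w3.png

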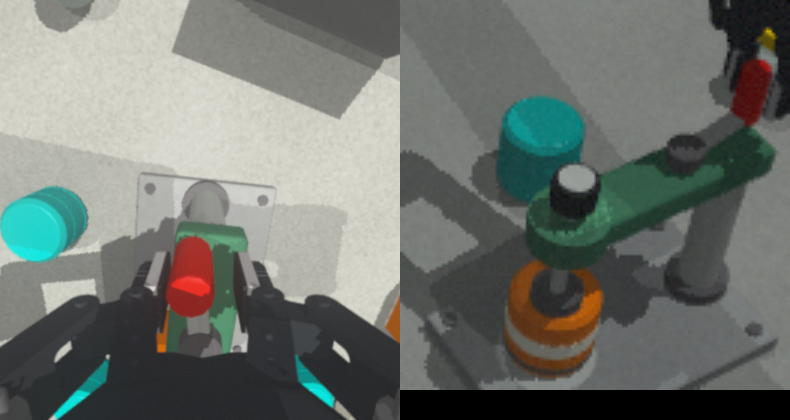

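The handle is following between the fingers and the filter is still under the foot. Continue towards the end stop.

```bash
python3 -m jog '[[[5,1,0,-5],[6,2,0,-5],[0,0,0,0],[0,0,0,0],[0,0,0,0],[0,0,0,0],[0,0,0,0],[0,0,0,0]]]';python3 -m jog '[[[3,0,0,-2],[3,0,0,-2],[0,0,0,0],[0,0,0,0],[0,0,0,0],[0,0,0,0],[0,0,0,0],[0,0,0,0]]]'
```

```text
t: 13.35
tcp_pos: [0.5147, 0.2974, 0.3846]
tool_rot: [0.996, 0.088, -0.013, 0.006]
force: [-19.7, -12.9, 13.5]
finger_gap: 0.381
t: 14.35
tcp_pos: [0.5171, 0.2969, 0.3841]
tool_rot: [0.998, 0.054, -0.019, 0.007]
force: [-29.4, -15.3, 20.3]
finger_gap: 0.378
```

Force rose sharply, so the lever is against its stop. Back off, retreat upward and look.

```bash
python3 -m jog '[[[-4,0,0,2],[-5,0,0,2],[-2,0,0,0],[-2,0,0,0],[0,0,0,0],[0,0,0,0],[0,0,0,0],[0,0,0,0]]]' 60; python3 -m jog '[[[0,0,4,0],[0,0,8,0],[0,0,15,0],[0,0,20,0],[0,0,25,0],[0,0,25,0],[0,0,20,0],[0,0,0,0]]]'; python3 -m jog '[[[-20,10,0,0],[-20,10,0,0],[-20,10,0,0],[-20,10,0,0],[-20,10,0,0],[-10,0,0,0],[0,0,0,0],[0,0,0,0]]]'; python3 - <<'E'
from station import manip
import cv2,numpy as np
a=manip.snapshot("top")[170:270,130:260];b=manip.snapshot("scene")[120:250,285:415]
o=np.zeros((390,780,3),np.uint8);o[:300,:390]=cv2.resize(a,(390,300),interpolation=2);o[:,390:]=cv2.resize(b,(390,390),interpolation=2);cv2.imwrite("pics/w4.png",o[:,:,::-1])
E
```

```text
t: 15.35
tcp_pos: [0.5144, 0.3005, 0.3857]
tool_rot: [0.996, 0.087, -0.0, 0.0]
force: [0.4, 0.2, -0.0]
finger_gap: 0.599
t: 16.35
tcp_pos: [0.5145, 0.3006, 0.5057]
tool_rot: [0.996, 0.087, 0.003, -0.001]
force: [0.1, -0.5, 0.3]
finger_gap: 0.598
t: 17.35
tcp_pos: [0.4048, 0.3504, 0.5028]
tool_rot: [0.996, 0.086, 0.0, 0.0]
force: [0.5, 0.9, 0.9]
finger_gap: 0.599
```

View pics/w4.png

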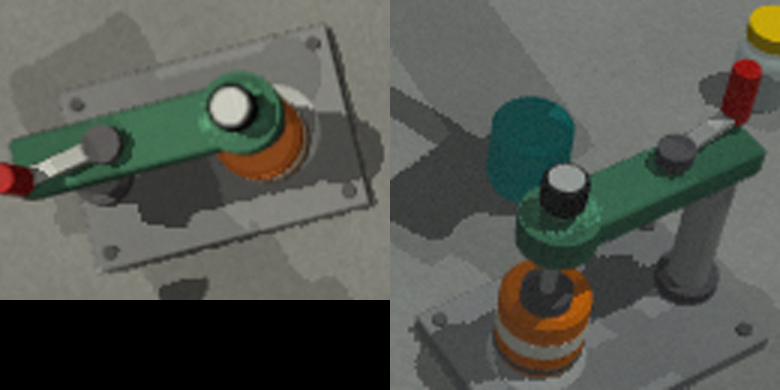

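```bash
python3 - <<'E'
from h import *
from station import manip
s,t=[manip.camera_info(n) for n in("scene","top")]
k=tri([(s,(344.3,179.3)),(t,(206.7,205.3))]);print("knob",k)
h=tri([(s,(404.3,142))],x0=(.51,.3),z=.24)[0];print("h",h)
p=np.array([.5309,.2365]);d=h-p;print(np.hypot(*d),np.degrees(np.arctan2(d[1],d[0])))
print(manip.sense()["force"])
E
```

```text
knob (array([0.55474505, 0.13957585, 0.21857502]), array([-1.1,  0.1, -1.1, -0.3]))
h [0.50374904 0.29822501]
0.06743256795733776 113.74324331617161
[ 0.03311429  0.27606601 -0.34366037]
```

The checks agree. The lever moved about 1.16 rad from an inferred start of about 0.24, which gives 1.40, and it resisted at about 30 N there. The knob is at z = 0.2186. Handing in.

```bash
python3 -c "
from station import manip
print(manip.sign_off(), manip.sense()['t'])"
```

```text
the job is handed in; nothing more can be done
the job is handed in; nothing more can be done
```

The job is handed in, and my last checks say it is done. I pushed the stop rod down with the shut fingers until its foot met the orange filter. Then I swung the red lever round with the jaws caged about the handle until it hit its end stop, and backed the arm clear.

- **Foot on filter:** contact came at fingertip z of about 0.2204 m, with the force rising to about 15 N. Afterwards the cameras put the knob at z of about 0.2186 m (0.220 expected), with the filter upright under the foot.
- **Lever locked:** it turned about 1.16 rad and then resisted at about 30 N, far above the 1.5 N needed to turn it. If zero is square to the cross-arm, it started at about 0.24 rad and ended at about 1.40. The last handle position comes mainly from one camera, so the angle is approximate.
- **Arm clear:** the wrist force was about 0 N after the retreat, at about t = 17.5 s of the 42 s allowed. I planned no motion near the blue filter's stand.
- **Disagreement:** the wrist camera placed points about 4–6 mm away from the two fixed cameras. I used a compromise, which was within the tolerance needed.

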